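Load and lock the slide imager

TASK

Without picking it up, push the slide cassette along the deck of the slide imager until it is fully home against the backstop. Then push the imager's locking lever sideways, past its first click, all the way to its second stop so that its tongue locks the cassette in. Only push with the fingers: lift nothing, and leave the other things on the bench and on the imager alone.

Things in the scene. Friction and masses are not known exactly. Their poses are not given: they have to be found in the camera images.
- imager: Bench slide imager, fixed: low white housing with a flat dark deck 50 mm above the bench, spanning x -115 to 175 and y -155 to 195 mm. Origin on the bench; x points from the open loading side to the scan head, y left, z up. All millimetres given for other entries are in this frame. Scan head: x 107 to 173, y -100 to 100, 46 mm above the deck (round black cap to 58).
- bay_stop (a point): Point at deck height (z 50) at the foot of the loading bay's backstop: x 90, y 0 mm. The backstop's face is here, 24 mm high. Two guide rails 8 mm high, inner faces at y -43 and 43, run from x -3 to 92. The deck in front of the rails is flat and free.
- cassette: Loose flat grey cassette with three glass slides in its top, 90 (x) by 80 (y) by 20 mm high, about 0.25 kg, lying on the deck partly out of the bay. Origin at the centre of its underside, axes nearly parallel to the imager's. Fully home its origin is at x 45, y about 0, z 50 mm, its near edge at x 0. It starts 30 to 55 mm short of that and slides home along +x.
- lever (a joint): Travel of the locking lever in m: 0 unlocked (start), 0.030 first click, 0.060 second stop (hard stop, locked). Grows as the lever slides towards the imager's -y (right, towards the bay). A spring cam holds it at 0, 0.030 and 0.060; with friction it takes up to about 7 N to push over each of the two humps; well past a hump it snaps on to the next rest.
- lever_paddle (a point): Centre of the lever's black upright paddle, 30 (x) by 12 (y) by 40 mm high, standing over a slot in the lever block: at x -9, z 96 and y 135 mm minus the travel (75 when locked). Its underside is 26 and its top 66 mm above the deck, 4 and 44 mm above the block.
- block_top (a point): Centre of the top of the fixed white lever block left of the bay's mouth: x -9, y 124, z 72 mm. The block spans x -37 to 19 and y 56 to 192, its flat top 22 mm above the deck; the part behind the paddle, to y 192, is free.
- tongue_tip (a point): Tip of the lever's steel tongue, 8 mm thick (x -13 to -5) and 3 to 15 mm above the deck. It comes out of the lever block across the bay's mouth behind the cassette: tip at y 55 mm at travel 0 and y -5 at 0.060. If the cassette is more than 5 mm short of home the tongue hits it.
- vial: Bystander: small amber jar with a white cap, 26 mm across, 42 mm high, standing on the deck to the right of the bay. Origin under its centre.
- weight: Bystander: small brass knobbed weight, 34 mm across, 34 mm high, standing on the deck beyond the lever block. Origin under its centre.
- slide_box: Bystander: blue slide box 85 by 45 by 34 mm on the bench to the right of the imager. Origin under its centre.
- beaker: Bystander: glass beaker, 64 mm across, 80 mm high, on the bench. Origin under its centre.
- reagent: Bystander: green glass bottle, 72 mm across, 130 mm high, on the bench. Origin under its centre.
- dishes: Bystander: two stacked clear lidded dishes, 88 mm across, 30 mm high, on the bench. Origin under their centre.
- tweezers: Bystander: steel tweezers 130 mm long lying on the bench, origin under the middle, x along them.
Things that resemble listed ones, but are neither listed nor needed, are in the scene too. What is shaped like the cassette but turquoise or yellow is not meant.

How it is judged:
By the outcome, as a careful person would: the job done as asked, in the order asked, and still so for the second after the job is handed in, with the robot touching nothing.
It also fails if it takes over 42 s, if anything falls off the work surface, if the arm or the gripper's body presses on something with over 40 N, if the wrist force passes 120 N, or if a joint passes its speed limit or range.

ROBOT

A 6-joint arm with a two-finger parallel gripper is mounted at the origin on the work surface. World frame = base frame: x ahead of the robot, y to its left, z up, the work surface at z = 0. Lengths are in mm, angles in degrees, forces in N, time in s.
With the tool pointing down it reaches from about 300 to 850 mm from the base axis. Payload 4.2 kg.
Tool frame: the origin (TCP) lies midway between the tips of the shut fingers; the grasp point (between the pads) lies 19 mm behind it; x points along the fingers, y is the direction in which the jaws open and shut, and the axes are right-handed (so a half turn about x gives the same grasp; the last joint's range is limited). The gripper opens to 91 mm and grips with 3 to 60 N. Pads are 32 mm wide; open, the fingers measure 118 mm over their backs; the gripper's body (76 mm by 178 mm) begins 60 mm behind the grasp point.
Start: joints at [-75.917, 18.312, 89.639, -0, 72.044, -1.146], TCP at [151.045, -554.827, 176.476] pointing down, gripper open.
Joint ranges: [-177.97, 177.97], [-48.28, 115.42], [12.27, 149.76], [-77.06, 257.06], [2.81, 150.46], [-146.56, 146.56]. Speed limits (degrees/s): [147.25, 147.25, 180, 180, 180, 180].

INTERFACE

Orientations are given as [roll, pitch, yaw] about the fixed x, y, z axes, in that order (R = Rz(yaw) Ry(pitch) Rx(roll)).
In Python, from workcell import * gives the robot as it stands.
- The arm moves only by the shell command python3 -m handwheel 'ROWS' [FORCE]. ROWS is a JSON object of lists of equal length, an entry for each row: "gripper": the closure, from 0 (fully open) to 1 (shut); "offset": the shift along the tool's x, y, z in mm, a list of three; "rot": the turn, a rotation vector about the tool's x, y, z in degrees, a list of three. A call has 1 to 5 rows; each row is the pose to reach, as a shift and turn from the pose commanded when the call began, along the tool's axes at that moment; what a row does not reach only later rows make up. A row lasts 1/12 s, in which the tool goes at most 41.7 mm and 7.16 degrees, less where a joint would pass 70% of its speed; a pose out of reach is approached as far as the arm can. A call with a gripper value outside its range is refused whole. The fingers move at their own pace and stop on an object; FORCE is the grip in N (left out, the last holds). Time passes only in rows, so rows that repeat a pose let the fingers close. It gives the time, the measured TCP pose, the force and the opening at its end, in the units of the state.
- state(): the state, without advancing time (a new reading comes with each control period).
- grab_frame(name): name is "scene" or "top"; returns the picture (480x640x3 uint8, red, green, blue); there is no depth.
- camera_params(name): a dict with "fx", "fy", "cx", "cy" (pixels), "position" and "attitude" of the camera in the world. Camera axes: x right, y up, looking along -z (the intrinsics and any distortion apply to the point x, -y, -z); pixel columns grow to the right and rows downward; lengths in mm; the calibration is good to about 2 mm. A picture is of the moment at which its call begins. camera_params takes no time and is no camera call.
- job_done(): hands the job in, once; it reports no verdict.
The state is a dict: "time_s": time; "qpos": joint angles; "qvel": joint speeds; "effort": joint torques, N m; "ee_pos": TCP position; "ee_rot": TCP orientation; "force": force on the tool from outside, world axes, zero at the start; "torque": the same for the moment, N m; "gripper_width": finger opening in mm.
Only numpy, scipy, OpenCV 4.12 (cv2) and the standard library are available. Lean on these libraries where they do the work, as an engineer would, in place of code of your own. Each camera call takes 0.05 s, during which the arm holds its last target.

## Working session

There is one attempt and no reset: what is moved stays moved. The work goes in short steps, Python scripts to look and compute and a shell command to move; the robot and the scene stay as the last step left them, time stands still between calls to the robot, and variables do not carry over. Pictures are saved under pics/ and viewed, and the job is handed in when it is done.

```bash
mkdir -p pics; ls; python3 - <<'E'
from workcell import *
import cv2
for n in("scene","top"):
    im=grab_frame(n); cv2.imwrite(f"pics/{n}0.png",im[:,:,::-1]); print(camera_params(n))
print(state())
E
```

```text
pics
{'fx': 504.52436529536845, 'fy': 504.52436529536845, 'cx': 306.7085203339217, 'cy': 232.7510768631299, 'position': array([ 958.34945868, -506.53456736, 1054.17048862]), 'attitude': array([34.00970188,  0.5401025 , 40.21892576])}
{'fx': 445.00632723429726, 'fy': 445.00632723429726, 'cx': 321.47181510299987, 'cy': 240.97068109033344, 'position': array([ 448.45939526,  -13.81736194, 1168.45742049]), 'attitude': array([  2.96139942,  -0.82309407, -90.57019388])}
{'time_s': 0.1, 'qpos': array([-7.59197271e+01,  1.83509535e+01,  8.96981742e+01, -2.34599908e-03,
        7.20449801e+01, -1.14552928e+00]), 'qvel': array([ 0.03124725, -0.05744087, -0.03737509, -0.0539852 , -0.03260793,
       -0.00806062]), 'effort': array([-1.74628235e-04, -4.13333023e+01, -2.32510078e+01,  7.28088920e-02,
        4.22292470e-02, -6.42153373e-05]), 'ee_pos': array([ 150.87607024, -554.32862663,  175.68299718]), 'ee_rot': array([-89.78775195,  89.9058657 , 105.43877524]), 'force': array([-0.06835619, -0.77602817, -0.19858876]), 'torque': array([-0.03179539, -0.05999474, -0.00544708]), 'gripper_width': 91.41746042597929}
```

View pics/scene0.png

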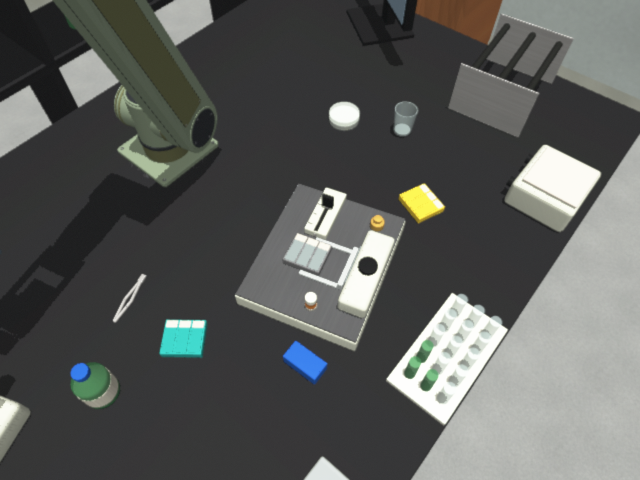

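View pics/top0.png

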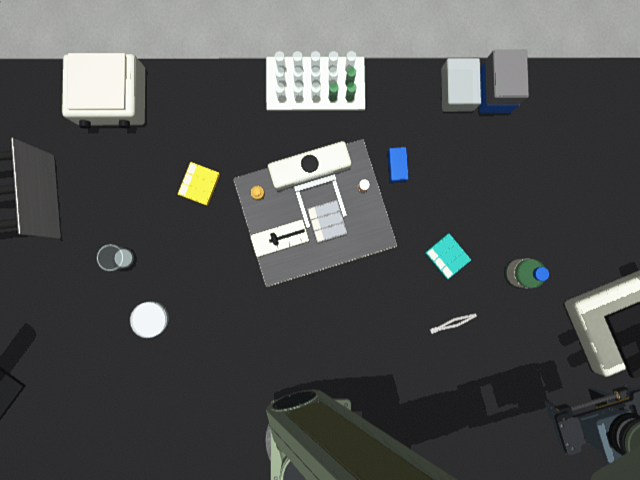

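The scene shows the imager at about (320,265) with the grey cassette at (307,253). In the top view the imager's corners are near (234,178), (364,140), (396,246) and (267,285). Three things are cassette-shaped: grey at (327,221), turquoise at (449,256) and yellow at (198,183). Only the grey one on the deck fits. I'll confirm with a crop.

```bash
python3 - <<'E'
import cv2
im=cv2.imread("pics/top0.png")[130:295,225:405]
cv2.imwrite("pics/top0c.png",cv2.resize(im,None,fx=3.6,fy=3.6,interpolation=cv2.INTER_CUBIC))
im=cv2.imread("pics/scene0.png")[180:350,230:410]
cv2.imwrite("pics/scene0c.png",cv2.resize(im,None,fx=3.5,fy=3.5,interpolation=cv2.INTER_CUBIC))
E
```

```text
(no output)
```

View pics/top0c.png

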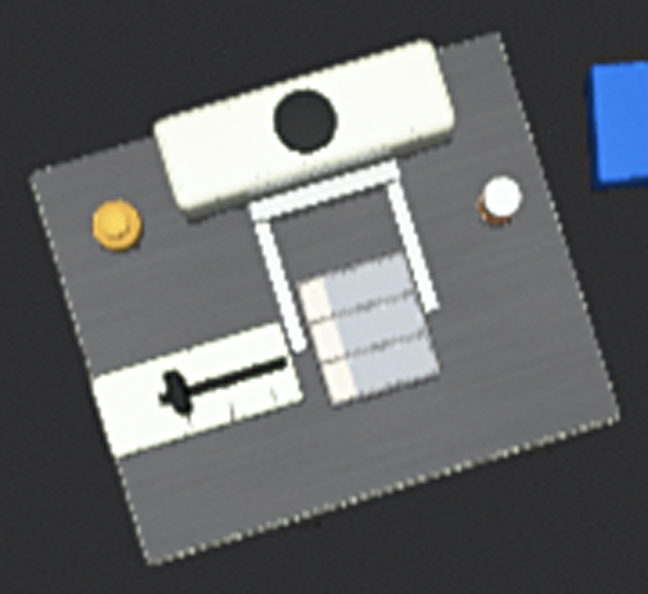

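View pics/scene0c.png

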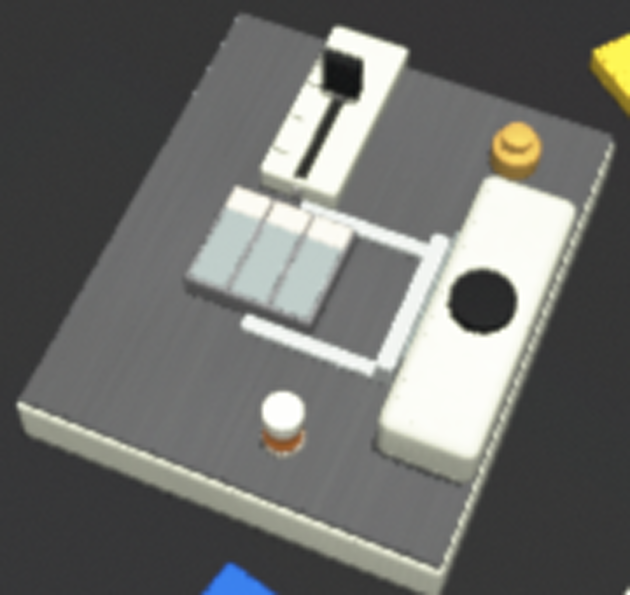

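The crops confirm it: the grey cassette with three slides lies in the bay's mouth on the deck, with the lever's black paddle at about (274,238) in the top image. Next I'll measure it.

```bash
cat > h.py <<'E'
import numpy as np, cv2
from scipy.spatial.transform import Rotation as R
from workcell import camera_params
def cast(n,px,z):
    c=camera_params(n); Rm=R.from_euler('xyz',c['attitude'],degrees=True).as_matrix()
    out=[]
    for u,v in np.atleast_2d(px).astype(float):
        d=Rm@np.array([(u-c['cx'])/c['fx'],-(v-c['cy'])/c['fy'],-1]); p=np.array(c['position'])
        out.append(p+d*(z-p[2])/d[2])
    return np.array(out)
def proj(n,P):
    c=camera_params(n); Rm=R.from_euler('xyz',c['attitude'],degrees=True).as_matrix()
    q=(np.atleast_2d(P)-c['position'])@Rm
    return np.c_[c['cx']+c['fx']*q[:,0]/-q[:,2], c['cy']-c['fy']*q[:,1]/-q[:,2]]
def fitframe(W,L):
    # 2D rigid fit L->W
    Wc,Lc=W-W.mean(0),L-L.mean(0)
    a=np.arctan2((Lc[:,0]*Wc[:,1]-Lc[:,1]*Wc[:,0]).sum(),(Lc*Wc).sum())
    r=np.array([[np.cos(a),-np.sin(a)],[np.sin(a),np.cos(a)]])
    t=W.mean(0)-r@L.mean(0)
    return np.degrees(a),t,r,np.linalg.norm(L@r.T+t-W,axis=1)
E
python3 - <<'E'
from h import *
top=cv2.imread("pics/top0.png"); g=cv2.cvtColor(top,cv2.COLOR_BGR2GRAY)
s=cv2.imread("pics/scene0.png"); gs=cv2.cvtColor(s,cv2.COLOR_BGR2GRAY)
L=np.array([[175,195],[175,-155],[-115,-155],[-115,195.]])
def comp(mask,pt):
    n,l=cv2.connectedComponents(mask.astype(np.uint8)); return (l==l[pt[1],pt[0]]).astype(np.uint8)
m=comp(g>62,(290,270)); c=max(cv2.findContours(m,0,1)[0],key=cv2.contourArea)
b=cv2.boxPoints(cv2.minAreaRect(c)); print(m.sum(),b)
ref=np.array([[233.3,178.6],[363.3,139.2],[396.7,246.1],[266.7,286.1]])
q=np.array([b[np.argmin(np.linalg.norm(b-r,axis=1))] for r in ref])
for nm,px in(("auto",q),("hand",ref)):
    W=cast("top",px,50)[:,:2]; print(nm,fitframe(W,L)); 
# scene hand corners
k=3.5
sp=np.array([[612,140],[438,575],[20,405],[240,15]])/k+[230,180]
print("scene",fitframe(cast("scene",sp,50)[:,:2],L))
E
```

```text
15776 [[230.02962 173.82428]
 [362.87646 133.23221]
 [397.693   247.17715]
 [264.84613 287.76923]]
auto (np.float64(16.512603843069073), array([561.41446303, -40.2108992 ]), array([[ 0.95875723, -0.28422626],
       [ 0.28422626,  0.95875723]]), array([5.2827662 , 7.28116036, 6.56405702, 5.66900696]))
hand (np.float64(16.630170871793297), array([556.26228901, -43.07969969]), array([[ 0.958172  , -0.28619296],
       [ 0.28619296,  0.958172  ]]), array([3.59256805, 3.66789938, 4.58718751, 5.3425101 ]))
scene (np.float64(16.68174593620527), array([563.92489838, -47.02054094]), array([[ 0.957914  , -0.28705535],
       [ 0.28705535,  0.957914  ]]), array([4.17883802, 3.49787094, 4.91775087, 2.90368485]))
```

```bash
cat >> h.py <<'E'
def refine(g,px,thr,skip=(),w=4,frac=(0.05,0.95)):
    """subpixel: along each polygon edge, find the crossing of thr across the edge, fit line, intersect"""
    n=len(px); c=px.mean(0); lines=[]
    for i in range(n):
        a,b=px[i],px[(i+1)%n]; d=(b-a)/np.linalg.norm(b-a); nn=np.array([d[1],-d[0]])
        if nn@(a-c)<0: nn=-nn
        pts=[]
        for t in np.linspace(*frac,60):
            p=a+t*(b-a); o=np.arange(-w,w+.01,.25); q=(p+o[:,None]*nn).astype(np.float32)
            v=cv2.remap(g,q[:,0].reshape(1,-1),q[:,1].reshape(1,-1),cv2.INTER_LINEAR)[0].astype(float)
            k=np.where((v[:-1]>=thr)&(v[1:]<thr))[0]
            if len(k): pts.append(p+o[k[-1]]*nn+nn*.125)
        vx,vy,x,y=cv2.fitLine(np.array(pts,np.float32),cv2.DIST_HUBER,0,.01,.01).ravel()
        lines.append((np.array([x,y]),np.array([vx,vy])))
    out=[]
    for i in range(n):
        (p,d),(q,e)=lines[i-1],lines[i]
        t=np.linalg.solve(np.c_[d,-e],q-p)[0]; out.append(p+t*d)
    return np.array(out)
def tri(pt,ps):
    res=[]
    for a,b in zip(pt,ps):
        A=[];B=[]
        for n,p in(("top",a),("scene",b)):
            c=np.array(camera_params(n)['position']); d=cast(n,p,0)[0]-c; d/=np.linalg.norm(d)
            M=np.eye(3)-np.outer(d,d); A.append(M);B.append(M@c)
        res.append(np.linalg.solve(A[0]+A[1],B[0]+B[1]))
    return np.array(res)
L0=np.array([[175,195],[175,-155],[-115,-155],[-115,195.]])
E
python3 - <<'E'
from h import *
np.set_printoptions(precision=2,suppress=True)
g=cv2.cvtColor(cv2.imread("pics/top0.png"),cv2.COLOR_BGR2GRAY); gs=cv2.cvtColor(cv2.imread("pics/scene0.png"),cv2.COLOR_BGR2GRAY)
ref=np.array([[233.3,178.6],[363.3,139.2],[396.7,246.1],[266.7,286.1]])
sp=np.array([[612,140],[438,575],[20,405],[240,15]])/3.5+[230,180]
t=refine(g,ref,75); print(t)
f=fitframe(cast("top",t,50)[:,:2],L0);print(f[0],f[1],f[3]); W=cast("top",t,50)
print([np.linalg.norm(W[i]-W[(i+1)%4]) for i in range(4)])
T=tri(t,sp);print(T,[np.linalg.norm(T[i]-T[(i+1)%4]) for i in range(4)])
W=cast("scene",sp,50);print([np.linalg.norm(W[i]-W[(i+1)%4]) for i in range(4)])
E
```

```text
[[232.15 177.79]
 [363.13 138.  ]
 [397.56 246.25]
 [265.09 287.38]]
16.639531608609488 [556.68 -41.8 ] [1.4  1.   1.05 0.85]
[np.float64(347.83237730958723), np.float64(289.24802638828965), np.float64(348.3791634044228), np.float64(288.7924082987813)]
[[ 670.04  195.54   38.01]
 [ 770.91 -140.82   39.48]
 [ 493.37 -222.79   36.4 ]
 [ 391.46  114.17   35.1 ]] [np.float64(351.15915232653634), np.float64(289.4022862689384), np.float64(352.0401051596813), np.float64(290.2373421320334)]
[np.float64(346.2289870429485), np.float64(282.6138152862652), np.float64(345.8503132438105), np.float64(284.13643748654135)]
```

```bash
python3 - <<'E'
from h import *
from workcell import state
np.set_printoptions(precision=2,suppress=True)
print(proj("scene",[[0,0,0],[150.9,-554.3,175.7],[0,0,60]]),proj("top",[[0,0,0],[150.9,-554.3,175.7]]))
for n in("top","scene"): 
  W=np.array([[670,195.5],[770.9,-140.8]]);
gs=cv2.cvtColor(cv2.imread("pics/scene0.png"),cv2.COLOR_BGR2GRAY)
# predicted deck corners in scene from top frame
r=np.radians(16.64);Rm=np.array([[np.cos(r),-np.sin(r)],[np.sin(r),np.cos(r)]])
P=np.c_[L0@Rm.T+[556.7,-41.8],np.full(4,50)]
print(proj("scene",P)); print(proj("scene",P-[0,0,50]))
sp=np.array([[612,140],[438,575],[20,405],[240,15]])/3.5+[230,180];print(sp)
im=cv2.imread("pics/scene0.png")
for p in proj("scene",P): cv2.circle(im,tuple(int(x) for x in p.round()),1,(0,0,255),-1)
for p in proj("scene",P-[0,0,50]): cv2.circle(im,tuple(int(x) for x in p.round()),1,(0,255,0),-1)
cv2.imwrite("pics/ov.png",cv2.resize(im[170:360,220:420],None,fx=3,fy=3,interpolation=cv2.INTER_CUBIC))
E
```

```text
[[168.35 147.98]
 [-14.3  279.36]
 [163.19 132.77]] [[311.3  438.8 ]
 [560.75 396.29]]
[[405.27 216.88]
 [355.05 341.53]
 [232.82 292.49]
 [297.2  180.97]]
[[402.25 228.45]
 [353.44 350.27]
 [235.66 302.48]
 [297.67 193.07]]
[[404.86 220.  ]
 [355.14 344.29]
 [235.71 295.71]
 [298.57 184.29]]
```

View pics/ov.png

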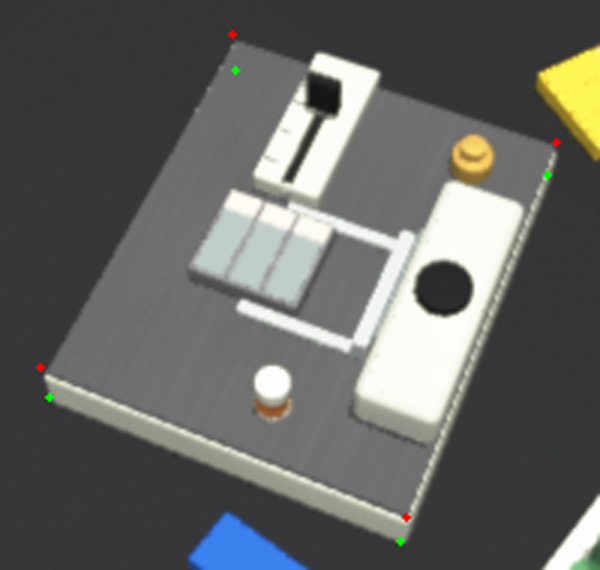

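```bash
cat >> h.py <<'E'
YAW=16.64; O=np.array([556.7,-41.8])
def Rl():
    r=np.radians(YAW); return np.array([[np.cos(r),-np.sin(r)],[np.sin(r),np.cos(r)]])
def w2l(P): return (np.atleast_2d(P)[:,:2]-O)@Rl()
def l2w(P): return np.atleast_2d(P)[:,:2]@Rl().T+O
E
python3 - <<'E'
from h import *
from workcell import state
np.set_printoptions(precision=1,suppress=True)
c=np.array([[300,285],[405,252],[440,373],[332,405]])/3.6+[225,130]
print("cassette top corners local",w2l(cast("top",c,70)))
sc=np.array([[237,187],[355,237],[312,317],[187,277]])/3.5+[230,180]
print("scene->world->local",w2l(cast("scene",sc,70)))
k=lambda x,y:np.array([[x,y]])/3.6+[225,130]
print("paddle",w2l(cast("top",k(178,393),116)),"backstop foot L/R",w2l(cast("top",np.r_[k(262,220),k(392,184)],74)),"rail near ends",w2l(cast("top",np.r_[k(298,350),k(433,308)],58)))
print("block corners",w2l(cast("top",np.r_[k(95,380),k(278,324),k(301,398),k(118,457)],72)))
s=state(); print(R.from_euler('xyz',s['ee_rot'],degrees=True).as_matrix())
E
```

```text
cassette top corners local [[ 39.   33.7]
 [ 39.6 -42.3]
 [-47.5 -40.4]
 [-46.6  37.1]]
scene->world->local [[-41.1  34.6]
 [ 46.6  29. ]
 [ 44.1 -38. ]
 [-42.1 -42.6]]
paddle [[-11.2 132.3]] backstop foot L/R [[ 89.1  45.5]
 [ 86.7 -47.4]] rail near ends [[ -2.5  48.1]
 [ -2.2 -50.4]]
block corners [[ 17.6 187. ]
 [ 17.5  56.1]
 [-35.8  56. ]
 [-37.5 187.2]]
[[-0.   0.3 -1. ]
 [ 0.  -1.  -0.3]
 [-1.  -0.   0. ]]
```

```bash
cat >> h.py <<'E'
def need(lx,ly,z,mod=True):
    from workcell import state
    s=state(); M=R.from_euler('xyz',s['ee_rot'],degrees=True).as_matrix()
    t=np.r_[l2w([lx,ly])[0],z]; off=M.T@(t-s['ee_pos'])
    r=np.radians(YAW); T=np.array([[0,np.sin(r),-np.cos(r)],[0,-np.cos(r),-np.sin(r)],[-1,0,0]])
    rv=R.from_matrix(M.T@T).as_rotvec(degrees=True)
    print("target",t.round(1),"offset",off.round(1),"rot",rv.round(2),"time",s['time_s'],"cur local",w2l(s['ee_pos']).round(1),s['ee_pos'][2].round(1),"w",s['gripper_width'].round(1),"F",s['force'].round(1))
E
python3 -c "
from h import *
need(-88,-2,125)"
```

```text
Traceback (most recent call last):
  File "h.py", line 62, in need
    print("target",t.round(1),"offset",off.round(1),"rot",rv.round(2),"time",s['time_s'],"cur local",w2l(s['ee_pos']).round(1),s['ee_pos'][2].round(1),"w",s['gripper_width'].round(1),"F",s['force'].round(1))
                                                                                                                                                           ^^^^^^^^^^^^^^^^^^^^^^^^
AttributeError: 'float' object has no attribute 'round'
```

```bash
sed -i "s/s\['gripper_width'\].round(1)/round(s['gripper_width'],1)/" h.py; python3 -c "
from h import *
need(-88,-2,125)"
```

```text
target [473.  -68.9 125. ] offset [  51.3 -383.7 -438.3] rot [-1.41 -0.    0.09] time 0.1 cur local [[-535.6 -374.9]] 175.7 w 91.4 F [-0.1 -0.8 -0.2]
```

```bash
python3 -m handwheel '{"gripper":[0.56,0.56,0.56,0.56,0.56],"offset":[[0,-26,-30],[0,-52,-60],[0,-78,-90],[0,-104,-120],[0,-130,-150]],"rot":[[0,0,0],[0,0,0],[0,0,0],[0,0,0],[-1.4,0,0]]}' && python3 -m handwheel '{"gripper":[0.56,0.56,0.56,0.56,0.56],"offset":[[0,-26,-30],[0,-52,-60],[0,-78,-90],[0,-104,-120],[0,-130,-150]],"rot":[[0,0,0],[0,0,0],[0,0,0],[0,0,0],[0,0,0]]}'; python3 -c "
from h import *
need(-88,-2,125)"
```

```text
time_s: 0.52
ee_pos: [262.0, -388.1, 176.1]
ee_rot: [-87.7, 90.0, 108.9]
force: [1.0, 0.2, 0.1]
gripper_width: 60.7
time_s: 0.93
ee_pos: [368.5, -220.6, 176.3]
ee_rot: [-22.9, 90.0, 173.7]
force: [1.2, 0.2, -0.2]
gripper_width: 40.3
target [473.  -68.9 125. ] offset [  51.3 -115.5 -143.5] rot [-0.03  0.01  0.  ] time 0.9333 cur local [[-231.5 -117.4]] 176.3 w 40.3 F [ 1.2  0.2 -0.2]
```

```bash
python3 -m handwheel '{"gripper":[0.56,0.56,0.56,0.56,0.56],"offset":[[0,-24,-29],[0,-48,-58],[15,-72,-86],[35,-96,-115],[50,-110,-135]],"rot":[[0,0,0],[0,0,0],[0,0,0],[0,0,0],[0,0,0]]}' && python3 -m handwheel '{"gripper":[0.56,0.56],"offset":[[0,0,0],[0,0,0]],"rot":[[0,0,0],[0,0,0]]}'; python3 - <<'E'
from h import *
from workcell import *
need(-88,-2,125)
for n in("scene","top"):cv2.imwrite(f"pics/{n}1.png",grab_frame(n)[:,:,::-1])
s=state(); p=s['ee_pos']; print(proj("top",p),proj("scene",p))
top=cv2.imread("pics/top1.png")[130:295,225:405]; sc=cv2.imread("pics/scene1.png")[150:330,220:400]
cv2.imwrite("pics/c1.png",np.hstack([cv2.resize(top,(400,400)),cv2.resize(sc,(400,400))]))
E
```

```text
time_s: 1.35
ee_pos: [466.7, -75.6, 125.4]
ee_rot: [-109.0, 90.0, 87.8]
force: [-0.5, -0.0, -0.5]
gripper_width: 40.2
time_s: 1.52
ee_pos: [465.4, -77.4, 125.2]
ee_rot: [-20.0, 89.8, 176.8]
force: [0.4, -0.6, 0.1]
gripper_width: 40.4
target [473.  -68.9 125. ] offset [ 0.2 -6.  -9.7] rot [0.16 0.17 0.06] time 1.5167 cur local [[-97.6  -8. ]] 125.2 w 40.4 F [ 0.4 -0.6  0.1]
[[342.81342158 256.32660432]] [[265.94946469 226.04928056]]
```

View pics/c1.png

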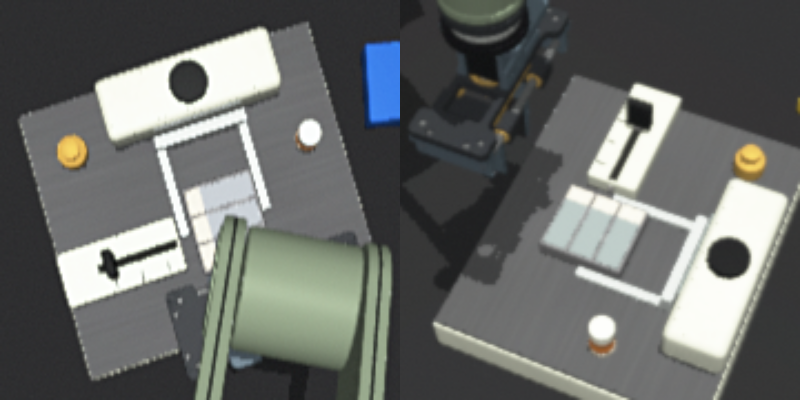

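The cassette hasn't moved. The gripper is above and just in front of the deck, but its fingers are hard to see in the scene view. I'll lower it and look again.

```bash
python3 -m handwheel '{"gripper":[0.56,0.56,0.56,0.56],"offset":[[20,-6,-6],[45,-6,-6],[66,-6,-6],[66,-6,-6]],"rot":[[0,0,0],[0,0,0],[0,0,0],[0,0,0]]}'; python3 - <<'E'
from h import *
from workcell import *
need(-88,-2,58)
cv2.imwrite(f"pics/scene2.png",grab_frame("scene")[:,:,::-1])
p=state()['ee_pos']; print(proj("scene",p))
sc=cv2.imread("pics/scene2.png")[165:315,220:400]
cv2.imwrite("pics/c2.png",cv2.resize(sc,(720,600),interpolation=cv2.INTER_CUBIC))
E
```

```text
time_s: 1.95
ee_pos: [466.7, -71.7, 58.0]
ee_rot: [-23.4, 89.6, 173.1]
force: [-0.6, -0.0, -0.4]
gripper_width: 40.1
target [473.  -68.9  58. ] offset [-0.  -0.9 -6.8] rot [-0.12  0.34  0.15] time 1.95 cur local [[-94.8  -2.9]] 58.0 w 40.1 F [-0.6 -0.  -0.4]
[[270.95495868 240.92985929]]
```

View pics/c2.png

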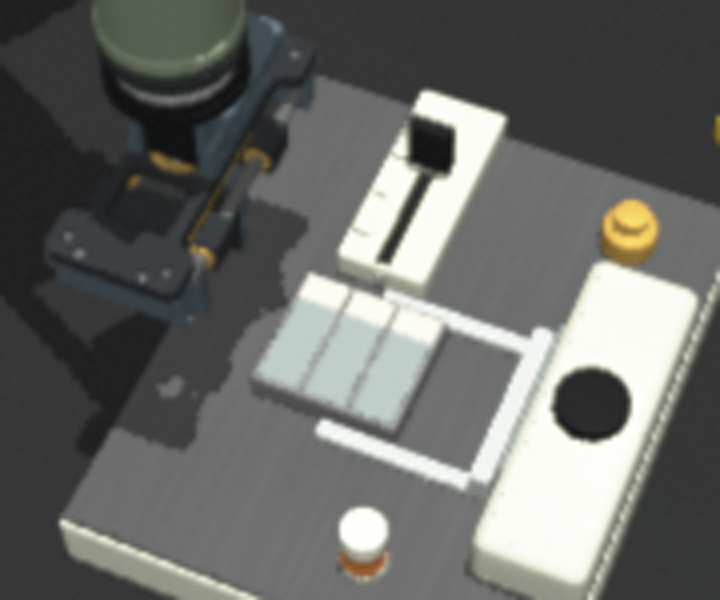

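The fingers hang low at about crop (215,270), behind the cassette and clear of everything. Pushing in stages.

```bash
python3 -m handwheel '{"gripper":[0.56,0.56,0.56,0.56,0.56],"offset":[[0,0,-9],[0,0,-18],[0,0,-26],[0,0,-32],[0,0,-38]],"rot":[[0,0,0],[0,0,0],[0,0,0],[0,0,0],[0,0,0]]}'; python3 -m handwheel '{"gripper":[0.56,0.56,0.56,0.56,0.56],"offset":[[0,0,-5],[0,0,-10],[0,0,-15],[0,0,-20],[0,0,-25]],"rot":[[0,0,0],[0,0,0],[0,0,0],[0,0,0],[0,0,0]]}'; python3 - <<'E'
from h import *
from workcell import *
need(-16,-2,58)
cv2.imwrite(f"pics/scene3.png",grab_frame("scene")[:,:,::-1])
sc=cv2.imread("pics/scene3.png")[165:315,220:400]
cv2.imwrite("pics/c3.png",cv2.resize(sc,(720,600),interpolation=cv2.INTER_CUBIC))
E
```

```text
time_s: 2.42
ee_pos: [508.0, -59.9, 61.2]
ee_rot: [152.0, 89.9, -11.3]
force: [-0.2, -0.4, -0.3]
gripper_width: 40.0
time_s: 2.83
ee_pos: [530.8, -52.8, 60.4]
ee_rot: [8.4, 90.0, -155.0]
force: [0.2, -0.0, -0.1]
gripper_width: 40.1
target [541.9 -48.3  58. ] offset [  2.4  -1.1 -12. ] rot [-0.01  0.01 -0.  ] time 2.8333 cur local [[-28.   -3.1]] 60.4 w 40.1 F [ 0.2 -0.  -0.1]
```

View pics/c3.png

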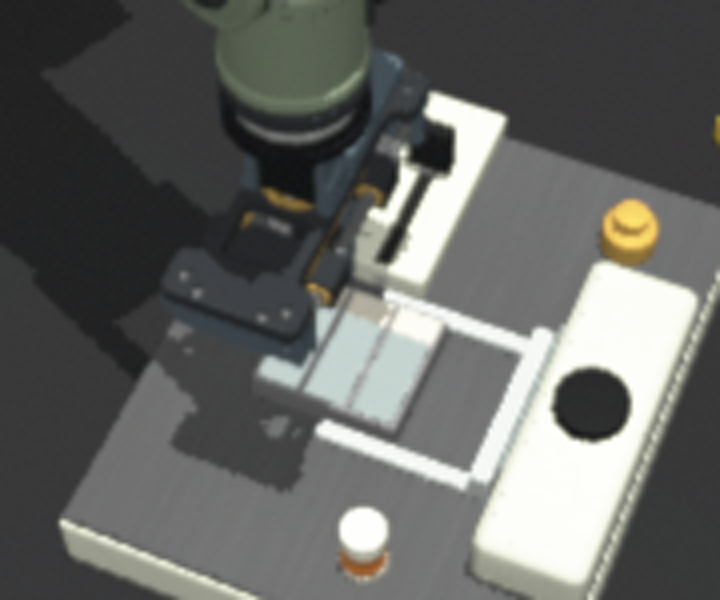

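```bash
python3 - <<'E'
from h import *
from workcell import *
np.set_printoptions(precision=1,suppress=True)
p=np.array(state()['ee_pos']); 
im=cv2.imread("pics/scene3.png")
P=[p]+[np.r_[l2w([x,y])[0],z] for x,y,z in[(-47,40,70),(-47,-40,70),(43,40,70),(43,-40,70),(-12,-36,60),(-12,30,60),(-28,-36,60)]]
print(w2l(p))
q=proj("scene",P);print(q)
for i,u in enumerate(q): cv2.circle(im,tuple(int(x) for x in u.round()),1,(0,0,255) if i in(0,5,6,7) else (0,255,0),-1)
a=cv2.imread("pics/scene2.png")[210:290,270:370];b=cv2.imread("pics/scene3.png")[210:290,270:370]
c=im[210:290,270:370]
f=lambda x:cv2.resize(x,(400,300),interpolation=cv2.INTER_CUBIC)
cv2.imwrite("pics/t3.png",grab_frame("top")[:,:,::-1]); t=cv2.imread("pics/t3.png")[160:270,270:400]
cv2.imwrite("pics/c4.png",np.vstack([np.hstack([f(a),f(b)]),np.hstack([f(c),f(t)])]))
E
```

```text
[[-26.8  -3.3]]
[[296.7 250.2]
 [296.4 230.8]
 [282.  257.5]
 [331.8 243.5]
 [318.4 271.1]
 [296.8 263.6]
 [308.3 241.3]
 [290.4 261.2]]
```

View pics/c4.png

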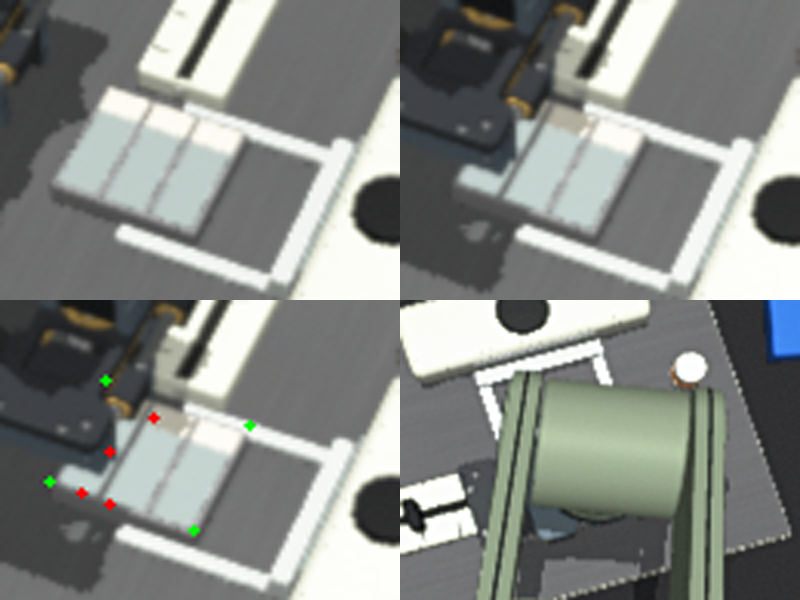

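The cassette has barely moved, although the TCP is past its near edge. Half-open fingertips may sit higher than the shut TCP and have passed over the top. I'll lift, back off, shut the fingers and look.

```bash
python3 -m handwheel '{"gripper":[0.56,0.56,0.56,0.56,0.56],"offset":[[-15,0,0],[-30,0,0],[-40,0,20],[-40,0,45],[-40,0,70]],"rot":[[0,0,0],[0,0,0],[0,0,0],[0,0,0],[0,0,0]]}'; python3 -m handwheel '{"gripper":[1,1,1,1,1],"offset":[[0,0,8],[0,0,8],[0,0,8],[0,0,8],[0,0,8]],"rot":[[0,0,0],[0,0,0],[0,0,0],[0,0,0],[0,0,0]]}'; python3 - <<'E'
from h import *
from workcell import *
need(-95,-2,58)
cv2.imwrite(f"pics/scene4.png",grab_frame("scene")[:,:,::-1])
sc=cv2.imread("pics/scene4.png")[165:315,220:400]
cv2.imwrite("pics/c5.png",cv2.resize(sc,(720,600),interpolation=cv2.INTER_CUBIC))
E
```

```text
time_s: 3.35
ee_pos: [463.0, -73.2, 100.9]
ee_rot: [141.4, 89.9, -21.9]
force: [-1.1, -0.1, 0.5]
gripper_width: 40.1
time_s: 3.77
ee_pos: [457.0, -75.2, 100.4]
ee_rot: [157.1, 90.0, -6.2]
force: [0.2, 0.0, 1.4]
gripper_width: 9.3
target [466.3 -70.9  58. ] offset [ 42.4  -1.4 -10.1] rot [ 0.01 -0.05 -0.02] time 3.7667 cur local [[-105.1   -3.4]] 100.4 w 9.3 F [0.2 0.  1.4]
```

View pics/c5.png

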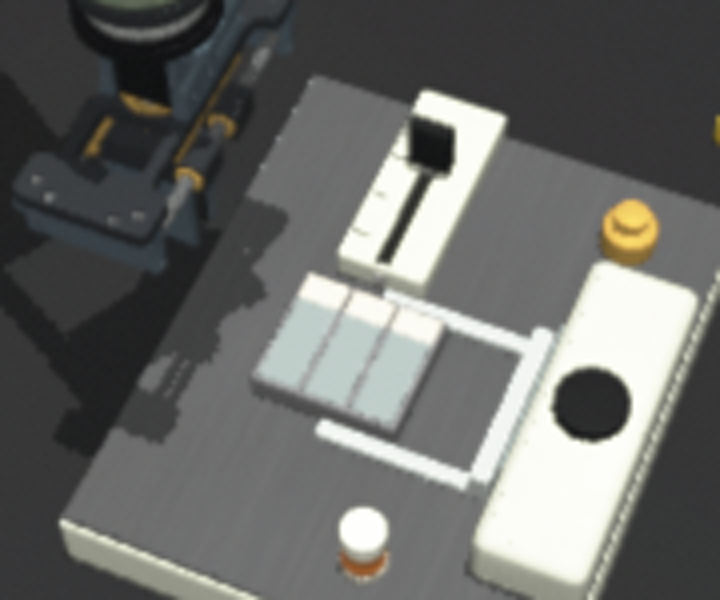

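The cassette is unmoved, so the fingers passed above it. I'll find the real tips in an enlarged, brightened view.

```bash
python3 -m handwheel '{"gripper":[1,1,1],"offset":[[0,0,0],[0,0,0],[0,0,0]],"rot":[[0,0,0],[0,0,0],[0,0,0]]}'; python3 - <<'E'
from h import *
from workcell import *
np.set_printoptions(precision=1,suppress=True)
cv2.imwrite(f"pics/scene5.png",grab_frame("scene")[:,:,::-1])
cv2.imwrite(f"pics/top5.png",grab_frame("top")[:,:,::-1])
p=np.array(state()['ee_pos']); print(p,state()['gripper_width'])
f=l2w([[1,0],[0,1]])-O; ex=np.r_[f[0],0]; ey=np.r_[f[1],0]
Q=[p,p+16*ex+13*ey,p+16*ex-13*ey,p+[0,0,60]]
for n,(y0,y1,x0,x1) in(("scene",(150,270,210,330)),("top",(200,320,290,410))):
    im=cv2.imread(f"pics/{n}5.png"); im=cv2.convertScaleAbs(im,alpha=2)
    c=cv2.resize(im[y0:y1,x0:x1],None,fx=5,fy=5,interpolation=cv2.INTER_CUBIC)
    for u in proj(n,Q): print(n,u); cv2.circle(c,tuple(int(v) for v in ((u+.5-[x0,y0])*5)),4,(0,0,255),-1)
    cv2.imwrite(f"pics/{n}5c.png",c)
E
```

```text
time_s: 4.07
ee_pos: [455.9, -75.2, 100.3]
ee_rot: [-4.7, 90.0, -168.1]
force: [0.2, 0.3, -0.2]
gripper_width: 0.5
[455.8 -75.2 100.4] 0.4970104733191972
scene [264.7 229.3]
scene [273.5 227.3]
scene [268.5 235.9]
scene [262.6 213.8]
top [340.6 260.7]
top [333.5 255.9]
top [343.8 252.7]
top [342.2 260.5]
```

View pics/scene5c.png

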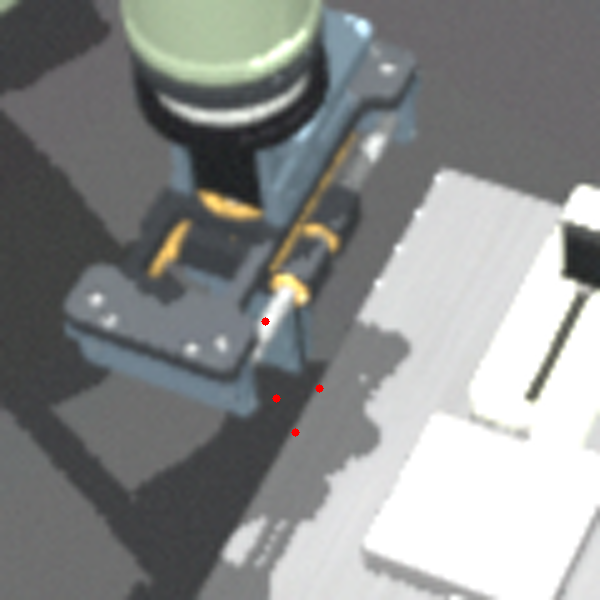

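View pics/top5c.png

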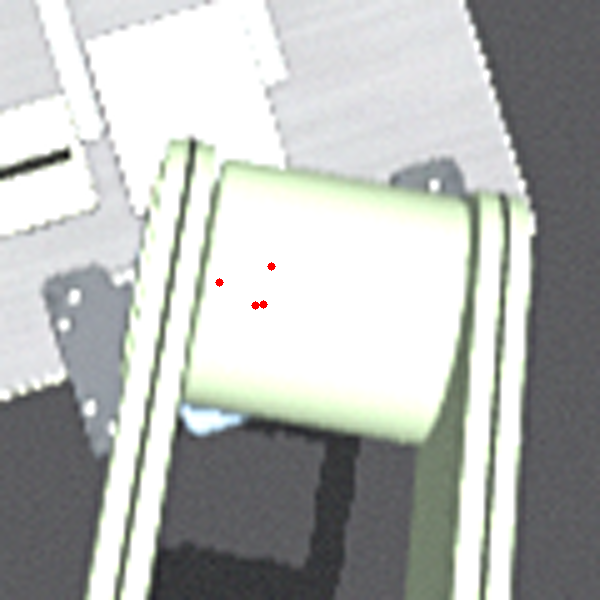

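In the scene crop the visible finger end at about (300,370) looks higher than the computed TCP dots. I'll settle the height by lowering the shut fingers gently over the free deck with force feedback.

```bash
python3 -m handwheel '{"gripper":[1,1,1,1,1],"offset":[[15,-1,-15],[30,-1,-17],[40,-1,-17],[42,-1,-17],[42,-1,-17]],"rot":[[0,0,0],[0,0,0],[0,0,0],[0,0,0],[0,0,0]]}'; python3 -m handwheel '{"gripper":[1,1],"offset":[[2,0,0],[3,0,0]],"rot":[[0,0,0],[0,0,0]]}';python3 -m handwheel '{"gripper":[1,1],"offset":[[1,0,0],[2,0,0]],"rot":[[0,0,0],[0,0,0]]}'
python3 - <<'E'
from h import *
from workcell import *
need(-85,-2,54)
cv2.imwrite(f"pics/scene6.png",grab_frame("scene")[:,:,::-1])
im=cv2.convertScaleAbs(cv2.imread("pics/scene6.png"),alpha=1.8)
c=cv2.resize(im[170:290,220:340],None,fx=5,fy=5,interpolation=cv2.INTER_CUBIC)
cv2.imwrite("pics/c6.png",c)
E
```

```text
time_s: 4.58
ee_pos: [471.2, -69.4, 57.9]
ee_rot: [-23.9, 89.9, 172.7]
force: [-0.0, -1.2, 0.2]
gripper_width: 0.6
time_s: 4.75
ee_pos: [472.2, -69.6, 56.0]
ee_rot: [150.8, 89.9, -12.6]
force: [-0.1, 0.0, 1.1]
gripper_width: 0.7
time_s: 4.92
ee_pos: [472.0, -69.6, 53.8]
ee_rot: [148.9, 89.9, -14.5]
force: [-0.5, -0.1, -0.0]
gripper_width: 0.5
target [475.8 -68.1  54. ] offset [-0.1 -0.4 -4.1] rot [-0.02 -0.05 -0.03] time 4.9167 cur local [[-89.1  -2.4]] 53.8 w 0.5 F [-0.5 -0.1 -0. ]
```

View pics/c6.png

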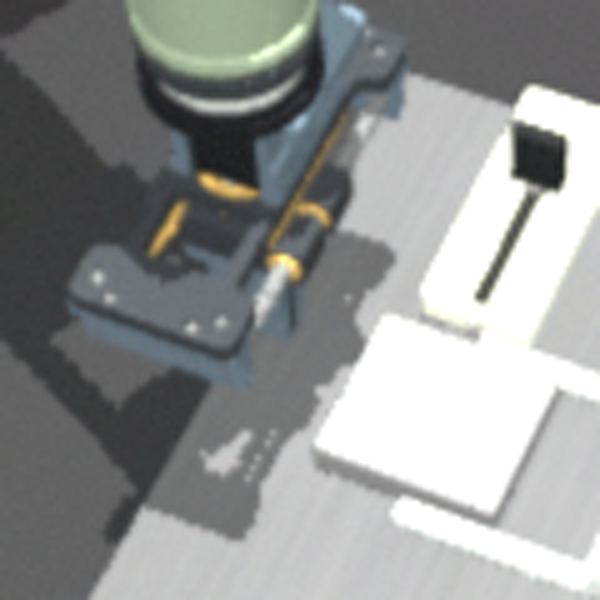

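No contact yet at z 53.8. Continuing down in small steps.

```bash
for i in 1; do :; done; python3 -m handwheel '{"gripper":[1,1],"offset":[[1,0,0],[2,0,0]],"rot":[[0,0,0],[0,0,0]]}';python3 -m handwheel '{"gripper":[1,1],"offset":[[1,0,0],[2,0,0]],"rot":[[0,0,0],[0,0,0]]}'
```

```text
time_s: 5.13
ee_pos: [471.8, -69.5, 51.5]
ee_rot: [142.6, 90.0, -20.7]
force: [0.1, 1.0, -0.6]
gripper_width: 0.6
time_s: 5.3
ee_pos: [471.7, -69.5, 49.4]
ee_rot: [114.3, 90.0, -49.1]
force: [-0.3, -0.3, -0.4]
gripper_width: 0.3
```

```bash
python3 -m handwheel '{"gripper":[1,1],"offset":[[1,0,0],[2,0,0]],"rot":[[0,0,0],[0,0,0]]}'
```

```text
time_s: 5.47
ee_pos: [471.7, -69.5, 47.3]
ee_rot: [44.9, 90.0, -118.5]
force: [-0.6, -0.2, 0.3]
gripper_width: 0.2
```

```bash
python3 -m handwheel '{"gripper":[1,1],"offset":[[1,0,0],[2,0,0]],"rot":[[0,0,0],[0,0,0]]}';python3 -m handwheel '{"gripper":[1,1],"offset":[[1,0,0],[2,0,0]],"rot":[[0,0,0],[0,0,0]]}'
```

```text
time_s: 5.63
ee_pos: [471.7, -69.5, 45.3]
ee_rot: [53.6, 90.0, -109.8]
force: [-0.7, 0.6, -0.3]
gripper_width: 0.5
time_s: 5.8
ee_pos: [471.7, -69.5, 43.3]
ee_rot: [73.1, 90.0, -90.3]
force: [0.5, 0.5, 0.4]
gripper_width: 0.3
```

```bash
python3 -m handwheel '{"gripper":[1,1],"offset":[[1,0,0],[2,0,0]],"rot":[[0,0,0],[0,0,0]]}'
```

```text
time_s: 5.97
ee_pos: [471.7, -69.5, 41.3]
ee_rot: [82.2, 90.0, -81.1]
force: [0.2, 0.2, 0.7]
gripper_width: 0.6
```

```bash
python3 -m handwheel '{"gripper":[1,1],"offset":[[1,0,0],[2,0,0]],"rot":[[0,0,0],[0,0,0]]}'
```

```text
time_s: 6.13
ee_pos: [471.7, -69.5, 39.3]
ee_rot: [75.7, 90.0, -87.7]
force: [-0.1, 0.2, -0.3]
gripper_width: 0.4
```

```bash
python3 - <<'E'
from h import *
from workcell import *
need(-85,-2,54)
a=grab_frame("scene")[:,:,::-1].copy(); b=grab_frame("top")[:,:,::-1].copy()
cv2.imwrite("pics/scene7.png",a);cv2.imwrite("pics/top7.png",b)
f=lambda im,y,x:cv2.resize(cv2.convertScaleAbs(im[y:y+80,x:x+80],alpha=1.8),(560,560),interpolation=cv2.INTER_CUBIC)
cv2.imwrite("pics/c7.png",f(a,200,235))
cv2.imwrite("pics/c7t.png",cv2.resize(cv2.convertScaleAbs(b[130:300,220:410],alpha=1.5),None,fx=3.5,fy=3.5))
E
```

```text
target [475.8 -68.1  54. ] offset [-14.7  -0.2  -4.4] rot [-0.01  0.   -0.01] time 6.1333 cur local [[-89.4  -2.2]] 39.3 w 0.4 F [-0.1  0.2 -0.3]
```

View pics/c7.png

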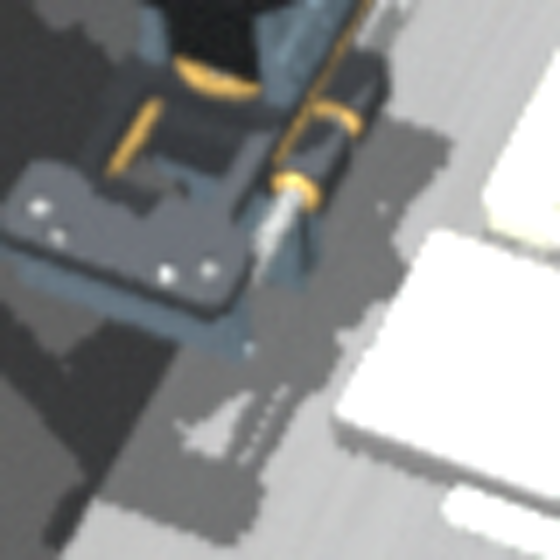

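View pics/c7t.png

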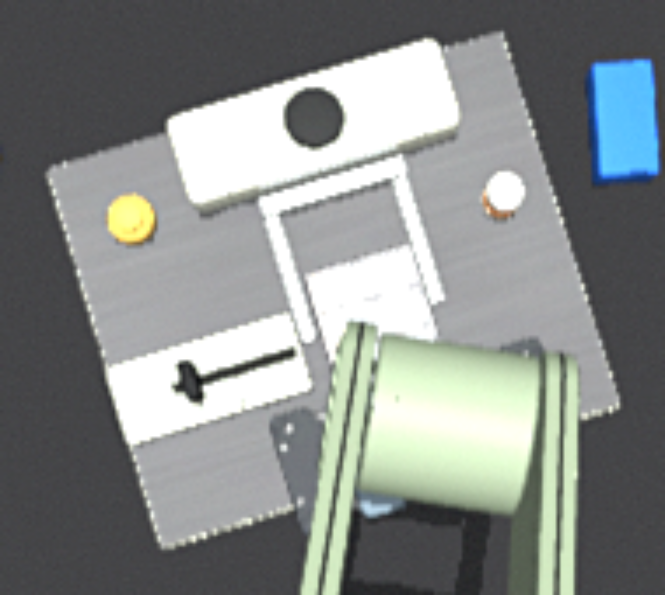

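```bash
python3 - <<'E'
from h import *
from workcell import *
np.set_printoptions(precision=1,suppress=True)
for px in([270/7+235,285/7+200],[305/7+235,285/7+200],[308/7+235,215/7+200]):
    for z in(40,60,80,100,120): print(np.round(px,1),z,w2l(cast("scene",px,z)))
E
```

```text
[273.6 240.7] 40 [[-94.7  10.6]]
[273.6 240.7] 60 [[-87.8  -0.7]]
[273.6 240.7] 80 [[-81.  -11.9]]
[273.6 240.7] 100 [[-74.2 -23.2]]
[273.6 240.7] 120 [[-67.3 -34.4]]
[278.6 240.7] 40 [[-83.6  15.3]]
[278.6 240.7] 60 [[-77.   4.]]
[278.6 240.7] 80 [[-70.4  -7.4]]
[278.6 240.7] 100 [[-63.8 -18.7]]
[278.6 240.7] 120 [[-57.2 -30.1]]
[279.  230.7] 40 [[-95.1  42. ]]
[279.  230.7] 60 [[-88.3  30.1]]
[279.  230.7] 80 [[-81.4  18.2]]
[279.  230.7] 100 [[-74.6   6.4]]
[279.  230.7] 120 [[-67.8  -5.5]]
```

The visible finger bottom at about crop (300,285) doesn't touch the deck, and there's no force. The true tips must be higher than the reported TCP, so I'll keep probing down.

```bash
python3 -m handwheel '{"gripper":[1,1],"offset":[[1.5,0,0],[3,0,0]],"rot":[[0,0,0],[0,0,0]]}'
```

```text
time_s: 6.4
ee_pos: [471.8, -69.5, 36.4]
ee_rot: [144.7, 90.0, -18.7]
force: [0.8, 0.0, -0.1]
gripper_width: 0.2
```

```bash
python3 -m handwheel '{"gripper":[1,1],"offset":[[1.5,0,0],[3,0,0]],"rot":[[0,0,0],[0,0,0]]}'
```

```text
time_s: 6.57
ee_pos: [471.6, -69.5, 33.3]
ee_rot: [16.3, 90.0, -147.1]
force: [-0.1, 0.3, -0.2]
gripper_width: 0.5
```

```bash
python3 -m handwheel '{"gripper":[1,1],"offset":[[1.5,0,0],[3,0,0]],"rot":[[0,0,0],[0,0,0]]}'
```

```text
time_s: 6.73
ee_pos: [471.7, -69.5, 30.3]
ee_rot: [64.3, 90.0, -99.0]
force: [0.1, 0.3, 0.3]
gripper_width: 0.6
```

```bash
python3 - <<'E'
from h import *
from workcell import *
a=grab_frame("scene")[:,:,::-1].copy(); cv2.imwrite("pics/scene8.png",a)
c=a[200:280,240:330]; c=cv2.resize(c,None,fx=6.6,fy=6.6,interpolation=cv2.INTER_NEAREST)
c=(255*(np.clip(c/255.,0,1))**.5).astype(np.uint8)
cv2.imwrite("pics/c8.png",c)
E
```

```text
(no output)
```

View pics/c8.png

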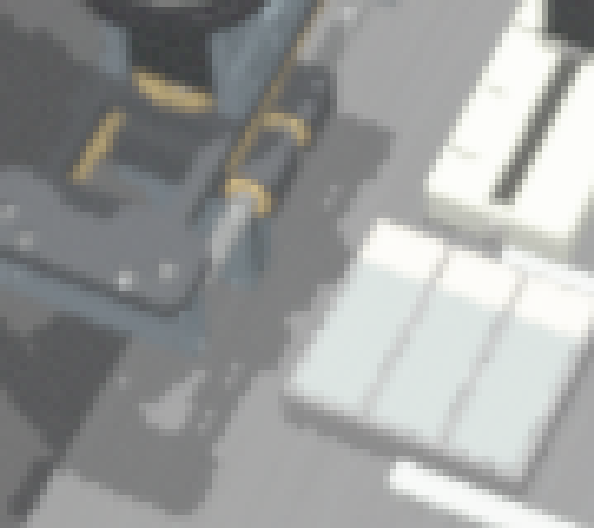

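```bash
python3 -m handwheel '{"gripper":[1,1],"offset":[[1.5,0,0],[3,0,0]],"rot":[[0,0,0],[0,0,0]]}'
```

```text
time_s: 6.95
ee_pos: [471.8, -69.5, 27.4]
ee_rot: [135.6, 90.0, -27.8]
force: [0.5, -0.5, 0.9]
gripper_width: 0.8
```

```bash
python3 - <<'E'
from h import *
from workcell import *
np.set_printoptions(precision=1,suppress=True)
s=state(); print({k:np.round(v,2) for k,v in s.items()})
# joint-limits / top view: gripper plate end
px=np.array([285,408])/3.5+[220,130]
for z in(80,100,120,140,160): print(z,w2l(cast("top",px,z)))
E
```

```text
{'time_s': np.float64(6.95), 'qpos': array([ -9.8,  18.4, 114.2,  -0. ,  47.3,  63.6]), 'qvel': array([ 0. ,  1.5,  1.4, -0.1, -2.6,  0. ]), 'effort': array([ -0. , -35.6, -17.4,   0.1,  -0. ,   0. ]), 'ee_pos': array([471.8, -69.5,  27.4]), 'ee_rot': array([135.6,  90. , -27.8]), 'force': array([ 0.5, -0.5,  0.9]), 'torque': array([0. , 0. , 0.1]), 'gripper_width': np.float64(0.77)}
80 [[-45.2  77.1]]
100 [[-46.1  76.8]]
120 [[-47.   76.4]]
140 [[-47.9  76.1]]
160 [[-48.9  75.7]]
```

```bash
python3 - <<'E'
from h import *
np.set_printoptions(precision=1,suppress=True)
t=np.array([[543,352]])/3.5+[220,130]; s=np.array([[248,282]])/7+[235,200]
T=tri(t,s); print(T,w2l(T), proj("top",T)-t, proj("scene",T)-s)
E
```

```text
[[ 527.3 -138.9  198.3]] [[-55.9 -84.6]] [[-3.3 -3.2]] [[-5.   0.2]]
```

```bash
python3 -m handwheel '{"gripper":[1,1],"offset":[[1.5,0,0],[3,0,0]],"rot":[[0,0,0],[0,0,0]]}'
```

```text
time_s: 7.12
ee_pos: [471.7, -69.5, 24.3]
ee_rot: [97.8, 90.0, -65.6]
force: [0.2, 0.9, 0.3]
gripper_width: 0.6
```

```bash
python3 -m handwheel '{"gripper":[1,1],"offset":[[1.5,0,0],[3,0,0]],"rot":[[0,0,0],[0,0,0]]}'
```

```text
time_s: 7.28
ee_pos: [471.7, -69.5, 21.3]
ee_rot: [66.7, 90.0, -96.6]
force: [0.6, 0.0, -0.8]
gripper_width: 0.5
```

```bash
python3 -m handwheel '{"gripper":[1,1],"offset":[[1,0,0],[2,0,0]],"rot":[[0,0,0],[0,0,0]]}'
```

```text
time_s: 7.45
ee_pos: [471.7, -69.5, 19.3]
ee_rot: [13.9, 90.0, -149.5]
force: [-0.0, 0.1, -0.3]
gripper_width: 0.3
```

```bash
python3 - <<'E'
from h import *
from workcell import *
a=grab_frame("scene")[:,:,::-1].copy(); cv2.imwrite("pics/scene9.png",a)
c=a[200:280,240:330]; c=cv2.resize(c,None,fx=6.6,fy=6.6,interpolation=cv2.INTER_CUBIC)
c=(255*(np.clip(c/255.,0,1))**.5).astype(np.uint8)
cv2.imwrite("pics/c9.png",c)
E
```

```text
(no output)
```

View pics/c9.png

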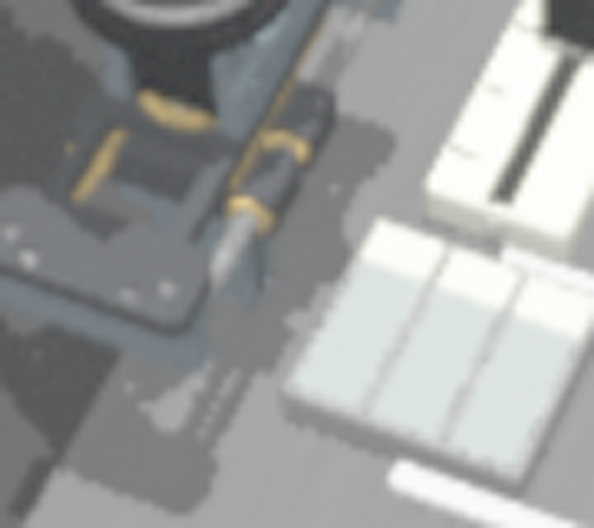

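```bash
python3 -m handwheel '{"gripper":[1,1],"offset":[[1,0,0],[2,0,0]],"rot":[[0,0,0],[0,0,0]]}'
```

```text
time_s: 7.67
ee_pos: [471.8, -69.5, 17.4]
ee_rot: [135.6, 90.0, -27.7]
force: [-0.4, 0.1, -0.0]
gripper_width: 0.6
```

```bash
python3 -m handwheel '{"gripper":[1,1],"offset":[[1,0,0],[2,0,0]],"rot":[[0,0,0],[0,0,0]]}'
```

```text
time_s: 7.83
ee_pos: [471.7, -69.5, 15.4]
ee_rot: [114.6, 90.0, -48.8]
force: [-0.7, -0.5, 0.2]
gripper_width: 0.6
```

```bash
python3 -m handwheel '{"gripper":[1,1],"offset":[[1,0,0],[2,0,0]],"rot":[[0,0,0],[0,0,0]]}'
```

```text
time_s: 8.0
ee_pos: [471.7, -69.5, 13.3]
ee_rot: [38.0, 90.0, -125.4]
force: [-1.1, -0.1, 0.0]
gripper_width: 0.6
```

```bash
python3 -m handwheel '{"gripper":[1,1],"offset":[[1,0,0],[2,0,0]],"rot":[[0,0,0],[0,0,0]]}'
```

```text
time_s: 8.17
ee_pos: [471.7, -69.5, 12.7]
ee_rot: [63.2, 90.0, -100.1]
force: [-6.2, 0.9, 22.1]
gripper_width: 1.2
```

Contact with 22 N at reported z of about 13, so the tips are about 37 mm above the reported TCP. Deck height is therefore z≈13 in reported terms, and the other heights shift by −37. I'll lift 7 mm and push with shut fingers.

```bash
python3 -m handwheel '{"gripper":[1,1,1,1,1],"offset":[[-8,0,0],[-9,0,0],[-9,0,-8],[-9,0,-16],[-9,0,-22]],"rot":[[0,0,0],[0,0,0],[0,0,0],[0,0,0],[0,0,0]]}'
```

```text
time_s: 8.58
ee_pos: [494.1, -62.9, 20.3]
ee_rot: [156.4, 90.0, -7.0]
force: [0.8, 0.5, -0.7]
gripper_width: 0.5
```

```bash
python3 -m handwheel '{"gripper":[1,1,1,1,1],"offset":[[0,0,-4],[0,0,-8],[0,0,-12],[0,0,-16],[0,0,-20]],"rot":[[0,0,0],[0,0,0],[0,0,0],[0,0,0],[0,0,0]]}'; python3 - <<'E'
from h import *
from workcell import *
need(-16,-2,20)
a=grab_frame("scene")[:,:,::-1].copy(); cv2.imwrite("pics/scene10.png",a)
c=a[190:290,240:360]; c=cv2.resize(c,None,fx=5,fy=5,interpolation=cv2.INTER_CUBIC)
cv2.imwrite("pics/c10.png",c)
E
```

```text
time_s: 9.0
ee_pos: [512.0, -57.3, 20.1]
ee_rot: [-20.9, 90.0, 175.8]
force: [-1.0, -0.5, -1.1]
gripper_width: 0.2
target [541.9 -48.3  20. ] offset [  0.1  -0.  -31.3] rot [-0.01  0.04  0.01] time 9.0 cur local [[-47.3  -2. ]] 20.1 w 0.2 F [-1.  -0.5 -1.1]
```

View pics/c10.png

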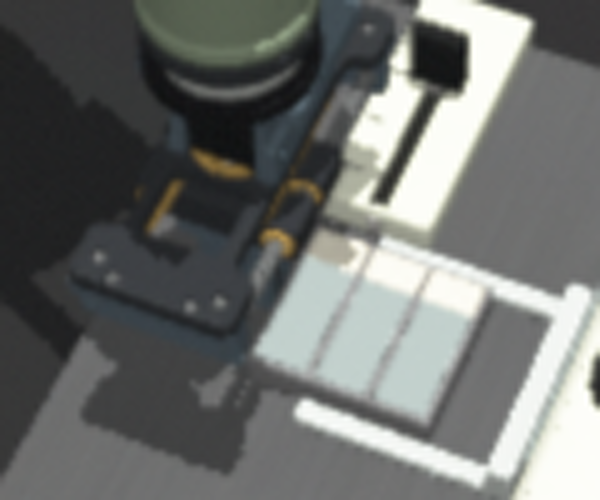

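The fingers are now behind the cassette and it has slid about 16 mm; its far edge is now at crop (490,285). Continuing.

```bash
python3 -m handwheel '{"gripper":[1,1,1,1,1],"offset":[[0,0,-5],[0,0,-10],[0,0,-15],[0,0,-20],[0,0,-25]],"rot":[[0,0,0],[0,0,0],[0,0,0],[0,0,0],[0,0,0]]}'
```

```text
time_s: 9.47
ee_pos: [536.4, -50.2, 20.4]
ee_rot: [82.3, 90.0, -81.0]
force: [-1.4, 0.0, 0.4]
gripper_width: 0.5
```

```bash
python3 -m handwheel '{"gripper":[1,1,1],"offset":[[0,0,-2],[0,0,-3],[0,0,-4]],"rot":[[0,0,0],[0,0,0],[0,0,0]]}'
```

```text
time_s: 9.72
ee_pos: [539.5, -49.2, 20.5]
ee_rot: [5.8, 90.0, -157.6]
force: [-1.7, -1.2, 1.9]
gripper_width: 0.3
```

```bash
python3 -m handwheel '{"gripper":[1,1],"offset":[[0,0,-1],[0,0,-2]],"rot":[[0,0,0],[0,0,0]]}'; python3 - <<'E'
from h import *
from workcell import *
need(-16,-2,20)
a=grab_frame("scene")[:,:,::-1].copy(); cv2.imwrite("pics/scene11.png",a)
c=a[190:290,240:360]; c=cv2.resize(c,None,fx=5,fy=5,interpolation=cv2.INTER_CUBIC)
cv2.imwrite("pics/c11.png",c)
E
```

```text
time_s: 9.88
ee_pos: [541.5, -48.6, 20.5]
ee_rot: [2.7, 90.0, -160.7]
force: [-2.6, -0.6, 0.3]
gripper_width: 0.2
target [541.9 -48.3  20. ] offset [ 0.5 -0.2 -0.6] rot [-0.02  0.01 -0.  ] time 9.8833 cur local [[-16.6  -2.2]] 20.5 w 0.2 F [-2.6 -0.6  0.3]
```

View pics/c11.png

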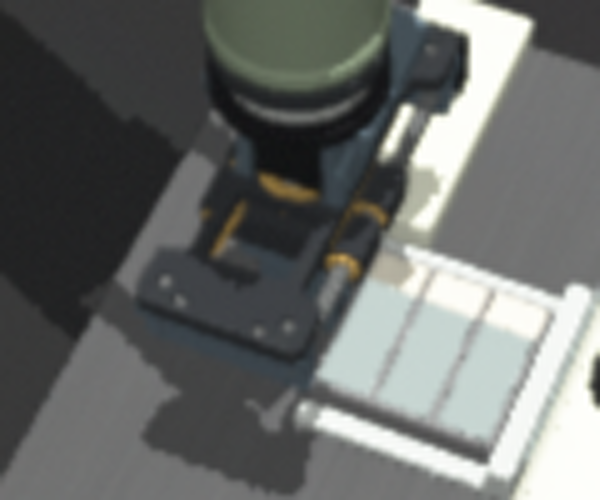

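The cassette is almost against the backstop. Nudging on until the force rises.

```bash
python3 -m handwheel '{"gripper":[1,1],"offset":[[0,0,-1],[0,0,-2]],"rot":[[0,0,0],[0,0,0]]}'
```

```text
time_s: 10.1
ee_pos: [542.5, -48.2, 20.4]
ee_rot: [-2.9, 89.9, -166.2]
force: [-5.0, -2.5, 3.7]
gripper_width: 0.7
```

```bash
python3 -m handwheel '{"gripper":[1,1],"offset":[[0,0,-0.8],[0,0,-1.5]],"rot":[[0,0,0],[0,0,0]]}'
```

```text
time_s: 10.27
ee_pos: [542.4, -48.3, 20.4]
ee_rot: [-3.1, 89.7, -166.4]
force: [-8.8, -3.3, 7.0]
gripper_width: 0.4
```

The cassette has stopped and force is building: home at TCP local x≈-15.6, so its near edge is at about 0. One more small nudge, then back off, lift and check.

```bash
python3 -m handwheel '{"gripper":[1,1],"offset":[[0,0,-1],[0,0,-1]],"rot":[[0,0,0],[0,0,0]]}';python3 -m handwheel '{"gripper":[1,1,1,1,1],"offset":[[0,0,10],[0,0,40],[-20,0,60],[-45,0,80],[-80,-10,100]],"rot":[[0,0,0],[0,0,0],[0,0,0],[0,0,0],[0,0,0]]}';python3 -m handwheel '{"gripper":[1,1],"offset":[[0,0,0],[0,0,0]],"rot":[[0,0,0],[0,0,0]]}'; python3 - <<'E'
from h import *
from workcell import *
np.set_printoptions(precision=1,suppress=True)
need(-9,175,100)
a=grab_frame("scene")[:,:,::-1].copy(); cv2.imwrite("pics/scene12.png",a)
b=grab_frame("top")[:,:,::-1].copy(); cv2.imwrite("pics/top12.png",b)
f=lambda c:cv2.resize(c,(400,400),interpolation=cv2.INTER_CUBIC)
cv2.imwrite("pics/c12.png",np.hstack([f(b[150:270,250:370]),f(a[180:300,260:380])]))
E
```

```text
time_s: 10.43
ee_pos: [542.3, -48.3, 20.4]
ee_rot: [-4.0, 89.6, -167.4]
force: [-9.6, -4.4, 7.6]
gripper_width: 0.6
time_s: 10.85
ee_pos: [445.9, -66.9, 99.6]
ee_rot: [-27.0, 89.9, 169.6]
force: [0.4, -0.7, 0.4]
gripper_width: 0.5
time_s: 11.02
ee_pos: [448.8, -66.5, 102.6]
ee_rot: [157.5, 89.6, -5.9]
force: [0.4, 0.7, -0.7]
gripper_width: 0.4
target [498.  123.3 100. ] offset [   2.8 -167.8 -101.4] rot [-0.  -0.4 -0.2] time 11.0167 cur local [[-110.5    7.2]] 102.6 w 0.4 F [ 0.4  0.7 -0.7]
```

View pics/c12.png

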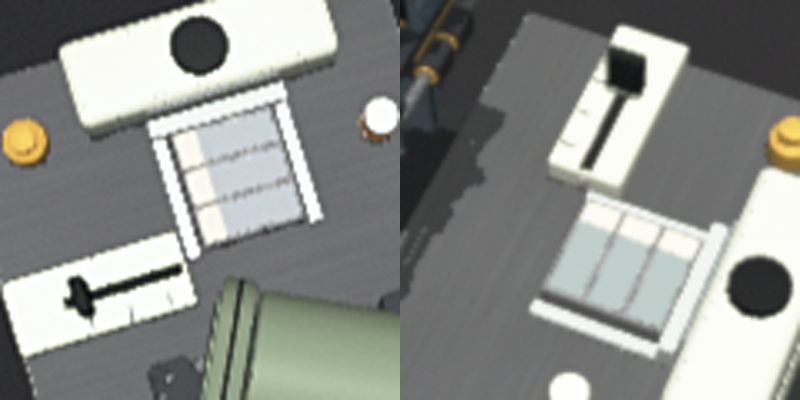

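The cassette is fully home: it is flush with the backstop at about crop (225,110) and square between the rails. The lever is still at 0 and the bystanders are unmoved. Next I'll move behind the paddle at tip height ~139 mm, then descend.

```bash
python3 -m handwheel '{"gripper":[1,1,1,1,1],"offset":[[0,-33,-20],[0,-66,-40],[0,-99,-60],[0,-132,-80],[0,-163,-98]],"rot":[[0,0,0],[0,0,0],[0,0,0],[0,0,0],[0,0,0]]}';python3 -m handwheel '{"gripper":[1,1,1],"offset":[[0,0,0],[0,0,0],[0,0,0]],"rot":[[0,0,0],[0,0,0],[0,0,0]]}'; python3 - <<'E'
from h import *
from workcell import *
need(-9,174,47)
E
```

```text
time_s: 11.53
ee_pos: [495.0, 120.2, 98.7]
ee_rot: [-12.9, 89.9, -176.3]
force: [-0.1, -0.2, -0.3]
gripper_width: 0.7
time_s: 11.78
ee_pos: [493.9, 117.6, 99.0]
ee_rot: [5.7, 89.8, -157.6]
force: [-0.9, 0.1, -0.1]
gripper_width: 0.4
target [498.3 122.3  47. ] offset [51.9 -3.3 -5.6] rot [ 0.04  0.17 -0.02] time 11.7833 cur local [[-14.5 170.7]] 99.0 w 0.4 F [-0.9  0.1 -0.1]
```

```bash
python3 -m handwheel '{"gripper":[1,1,1,1,1],"offset":[[0,-3,-5],[15,-3,-5],[32,-3,-5],[44,-3,-5],[50,-3,-5]],"rot":[[0,0,0],[0,0,0],[0,0,0],[0,0,0],[0,0,0]]}';python3 -m handwheel '{"gripper":[1],"offset":[[0,0,0]],"rot":[[0,0,0]]}'; python3 - <<'E'
from h import *
from workcell import *
need(-9,174,47)
a=grab_frame("scene")[:,:,::-1].copy(); cv2.imwrite("pics/scene13.png",a)
c=a[150:250,260:380]; cv2.imwrite("pics/c13.png",cv2.resize(cv2.convertScaleAbs(c,alpha=1.4),None,fx=5,fy=5,interpolation=cv2.INTER_CUBIC))
E
```

```text
time_s: 12.2
ee_pos: [497.5, 120.8, 48.8]
ee_rot: [-0.7, 89.8, -164.2]
force: [0.0, -0.2, -0.3]
gripper_width: 0.7
time_s: 12.28
ee_pos: [497.5, 121.0, 49.1]
ee_rot: [-1.7, 89.8, -165.2]
force: [-0.4, 0.2, 0.3]
gripper_width: 0.4
target [498.3 122.3  47. ] offset [ 2.1 -1.  -1.1] rot [-0.11  0.17  0.01] time 12.2833 cur local [[-10.1 173. ]] 49.1 w 0.4 F [-0.4  0.2  0.3]
```

View pics/c13.png

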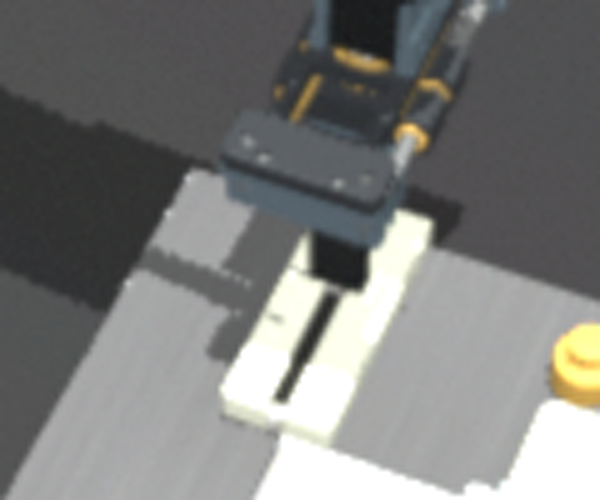

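The paddle is at about crop (340,260) and the fingers are down behind it, on the free part of the block. Pushing toward −y.

```bash
python3 -m handwheel '{"gripper":[1,1,1,1,1],"offset":[[0,5,0],[0,10,0],[0,15,0],[0,20,0],[0,25,0]],"rot":[[0,0,0],[0,0,0],[0,0,0],[0,0,0],[0,0,0]]}'
```

```text
time_s: 12.75
ee_pos: [505.9, 98.0, 50.9]
ee_rot: [-139.7, 89.9, 56.9]
force: [-3.1, 6.7, 2.7]
gripper_width: 0.4
```

```bash
python3 -m handwheel '{"gripper":[1,1,1,1,1],"offset":[[0,4,0],[0,8,0],[0,12,0],[0,16,0],[0,20,0]],"rot":[[0,0,0],[0,0,0],[0,0,0],[0,0,0],[0,0,0]]}'; python3 - <<'E'
from h import *
from workcell import *
need(-9,94.5,49)
a=grab_frame("scene")[:,:,::-1].copy(); cv2.imwrite("pics/scene14.png",a)
c=a[170:270,260:380]; cv2.imwrite("pics/c14.png",cv2.resize(cv2.convertScaleAbs(c,alpha=1.4),None,fx=5,fy=5,interpolation=cv2.INTER_CUBIC))
E
```

```text
time_s: 13.17
ee_pos: [511.7, 78.3, 50.5]
ee_rot: [106.5, 89.9, -56.9]
force: [0.5, 0.3, -0.4]
gripper_width: 0.6
target [521.   46.2  49. ] offset [ 1.5 33.5  0.2] rot [ 0.01 -0.02 -0.05] time 13.1667 cur local [[ -8.8 128. ]] 50.5 w 0.6 F [ 0.5  0.3 -0.4]
```

View pics/c14.png

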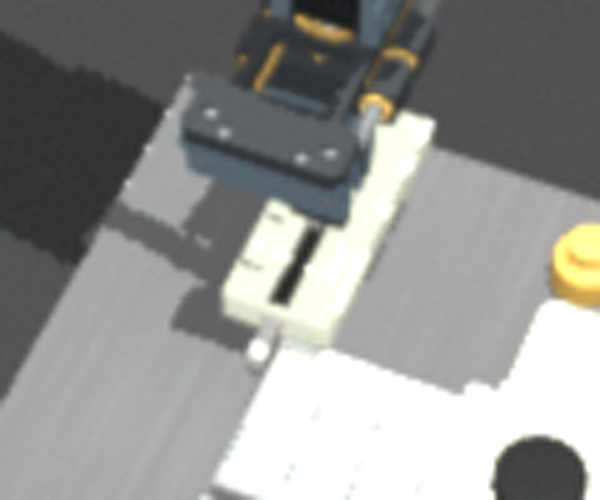

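The lever is at the first click and the tongue is emerging at about crop (260,350), behind the cassette. On to the second stop.

```bash
python3 -m handwheel '{"gripper":[1,1,1,1,1],"offset":[[0,4,0],[0,8,0],[0,12,0],[0,16,0],[0,20,0]],"rot":[[0,0,0],[0,0,0],[0,0,0],[0,0,0],[0,0,0]]}'
```

```text
time_s: 13.63
ee_pos: [516.7, 60.6, 50.3]
ee_rot: [-74.8, 89.9, 121.8]
force: [-0.6, 3.6, 0.4]
gripper_width: 0.5
```

```bash
python3 -m handwheel '{"gripper":[1,1,1,1,1],"offset":[[0,3,0],[0,6,0],[0,9,0],[0,11,0],[0,13,0]],"rot":[[0,0,0],[0,0,0],[0,0,0],[0,0,0],[0,0,0]]}'; python3 - <<'E'
from h import *
from workcell import *
need(-9,94.5,49)
a=grab_frame("scene")[:,:,::-1].copy(); cv2.imwrite("pics/scene15.png",a)
c=a[180:280,260:380]; cv2.imwrite("pics/c15.png",cv2.resize(cv2.convertScaleAbs(c,alpha=1.2),None,fx=5,fy=5,interpolation=cv2.INTER_CUBIC))
E
```

```text
time_s: 14.05
ee_pos: [521.1, 46.8, 50.5]
ee_rot: [110.2, 90.0, -53.2]
force: [-0.2, -0.2, 0.1]
gripper_width: 0.4
target [521.   46.2  49. ] offset [1.5 0.6 0.2] rot [-0.01 -0.01 -0.04] time 14.05 cur local [[-8.8 95.1]] 50.5 w 0.4 F [-0.2 -0.2  0.1]
```

View pics/c15.png

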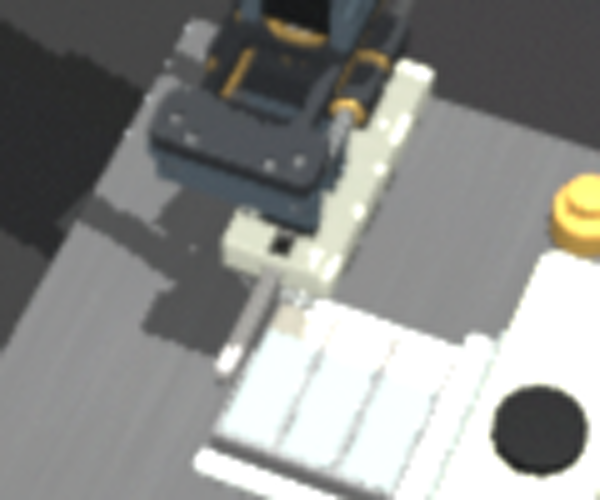

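The tongue now lies behind the cassette, with its tip at about crop (228,362), and the lever snapped ahead (0 N). I'll press lightly to confirm the hard stop.

```bash
python3 -m handwheel '{"gripper":[1,1],"offset":[[0,1,0],[0,2,0]],"rot":[[0,0,0],[0,0,0]]}'
```

```text
time_s: 14.27
ee_pos: [521.4, 45.4, 50.4]
ee_rot: [90.4, 90.0, -73.0]
force: [-0.4, -1.1, 0.3]
gripper_width: 0.8
```

```bash
python3 -m handwheel '{"gripper":[1,1],"offset":[[0,1,0],[0,2,0]],"rot":[[0,0,0],[0,0,0]]}'
```

```text
time_s: 14.43
ee_pos: [521.9, 43.6, 50.4]
ee_rot: [62.4, 90.0, -100.9]
force: [-0.4, 1.2, 0.4]
gripper_width: 0.4
```

```bash
python3 -m handwheel '{"gripper":[1,1],"offset":[[0,1,0],[0,1.5,0]],"rot":[[0,0,0],[0,0,0]]}'
```

```text
time_s: 14.6
ee_pos: [522.4, 42.1, 50.4]
ee_rot: [100.8, 90.0, -62.5]
force: [-0.1, 0.2, -0.3]
gripper_width: 0.4
```

```bash
python3 -m handwheel '{"gripper":[1,1],"offset":[[0,1,0],[0,1.5,0]],"rot":[[0,0,0],[0,0,0]]}'
```

```text
time_s: 14.77
ee_pos: [522.6, 41.3, 50.5]
ee_rot: [-90.6, 89.9, 106.0]
force: [-0.9, 3.1, 0.7]
gripper_width: 0.3
```

```bash
python3 -m handwheel '{"gripper":[1,1],"offset":[[0,1,0],[0,2,0]],"rot":[[0,0,0],[0,0,0]]}'
```

```text
time_s: 14.93
ee_pos: [522.7, 40.8, 50.5]
ee_rot: [-88.5, 89.8, 108.1]
force: [-2.5, 9.6, 1.7]
gripper_width: 0.4
```

```bash
python3 -m handwheel '{"gripper":[1,1],"offset":[[0,1,0],[0,2,0]],"rot":[[0,0,0],[0,0,0]]}'
```

```text
time_s: 15.1
ee_pos: [522.8, 40.5, 50.5]
ee_rot: [-88.3, 89.6, 108.2]
force: [-3.4, 16.0, 3.3]
gripper_width: 0.4
```

The push is firmly against a hard stop: 16 N with no more travel. Backing off, lifting and checking from both cameras.

```bash
python3 -m handwheel '{"gripper":[1,1,1,1,1],"offset":[[0,-8,0],[0,-20,0],[-20,-30,0],[-55,-35,10],[-90,-40,40]],"rot":[[0,0,0],[0,0,0],[0,0,0],[0,0,0],[0,0,0]]}';python3 -m handwheel '{"gripper":[1,1,1,1,1],"offset":[[0,0,30],[0,0,65],[0,0,100],[0,0,130],[0,0,130]],"rot":[[0,0,0],[0,0,0],[0,0,0],[0,0,0],[0,0,0]]}'; python3 - <<'E'
from h import *
from workcell import *
np.set_printoptions(precision=1,suppress=True)
a=grab_frame("scene")[:,:,::-1].copy(); cv2.imwrite("pics/scene16.png",a)
b=grab_frame("top")[:,:,::-1].copy(); cv2.imwrite("pics/top16.png",b)
f=lambda c:cv2.resize(c,(400,400),interpolation=cv2.INTER_CUBIC)
cv2.imwrite("pics/c16.png",np.hstack([f(b[150:270,250:370]),f(a[180:300,260:380])]))
E
```

```text
time_s: 15.52
ee_pos: [479.2, 65.2, 137.6]
ee_rot: [146.7, 89.9, -16.6]
force: [0.9, -0.3, 1.8]
gripper_width: 0.7
time_s: 15.93
ee_pos: [346.3, 26.0, 136.3]
ee_rot: [1.4, 89.7, -162.0]
force: [-0.5, -0.2, -0.1]
gripper_width: 0.4
```

View pics/c16.png

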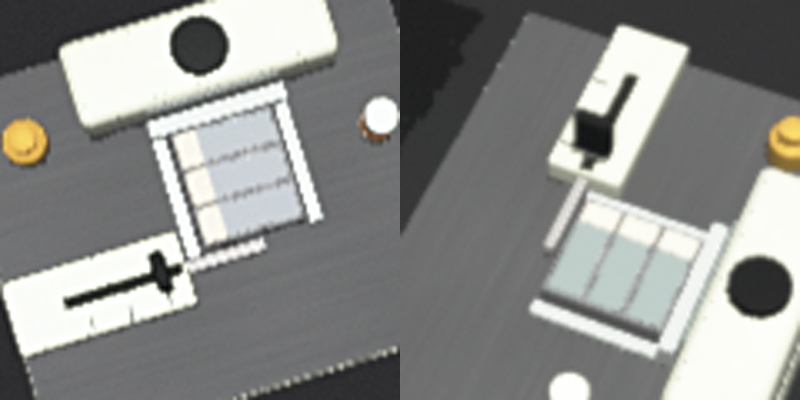

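View pics/scene16.png

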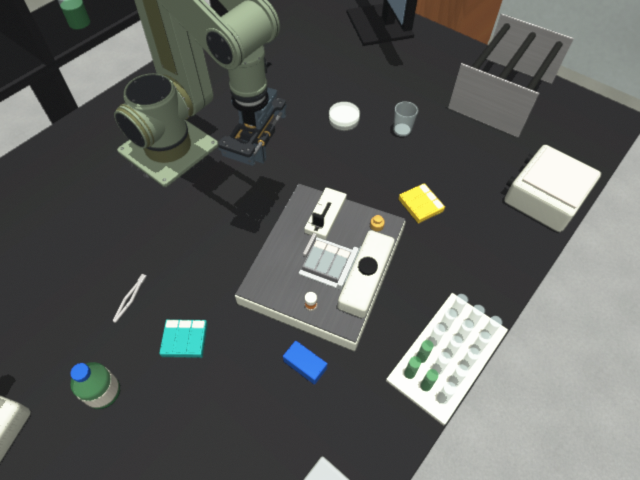

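The paddle is now at the inner end of its slot at about top crop (160,272), and the tongue lies across behind the cassette to (265,245). The bystanders are unmoved. A quick numeric check, then I'll hand in.

```bash
python3 - <<'E'
from h import *
from workcell import *
np.set_printoptions(precision=1,suppress=True)
k=lambda x,y:np.array([[x,y]])*120/400+[250,150]
a,b=w2l(cast("top",k(78,295),116)),w2l(cast("top",k(160,272),116))
print("paddle before/after",a,b,"travel",np.linalg.norm(b-a),"tongue tip",w2l(cast("top",k(266,245),65)))
print("cassette near corners",w2l(cast("top",np.r_[k(207,243),k(305,218)],70)))
d=cv2.absdiff(cv2.imread("pics/top0.png"),cv2.imread("pics/top16.png")).max(2)>40
for n,(x,y,r) in dict(vial=(364,185,9),weight=(257,192,10),box=(398,163,18),beaker=(115,257,20),reagent=(528,273,24),dishes=(148,320,20),tweezers=(454,323,22)).items(): print(n,d[y-r:y+r,x-r:x+r].sum())
job_done()
E
```

```text
paddle before/after [[ -9.  134.2]] [[-10.5  73.8]] travel 60.38333599038686 tongue tip [[-10.4  -6.9]]
cassette near corners [[  3.6  34.8]
 [ -0.1 -40.4]]
vial 0
weight 0
box 0
beaker 0
reagent 0
dishes 0
tweezers 0
the job is handed in; nothing more can be done
```

I pushed the cassette home against the backstop, then pushed the lever past its first click to the second stop. The arm is clear of the imager. I handed the job in at about 16 s of the 42 s allowed; no verdict is reported.

**Last checks**
- **Cassette:** it stopped moving while the push rose to about 10 N. In the pictures its near edge is at x ≈ 0 to 4 mm and it lies flush with the backstop.
- **Lever:** it gave no further travel against 16 N. The paddle measured 60.4 mm of travel, and the tongue tip is at y ≈ −7 mm (−5 expected).
- **Bystanders:** all seven showed no image change from before the first move.

**What disagreed**
- **Finger height:** the real fingertips touched the deck at a reported z of about 13 mm instead of 50. My first push therefore passed over the cassette without moving it. I found the height by touching the free deck with the fingers, at 22 N, and shifted all later heights by 37 mm.
- **Camera agreement:** the two camera views differed by about 5 to 7 mm on the imager's position. I used the top view, which matched the given sizes to about 1 to 2 mm.
- **Lever contact:** the fingers met the lever's stop about 5 mm further along than I had computed.

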